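Pin the test sled at its station

ROBOT

A 6-joint arm with a two-finger parallel gripper is mounted at the origin on a cart in front of the work surface, level with it; the furniture and walls round the work are solid. World frame = base frame: x ahead of the robot, y to its left, z up, the work surface at z = 0. Lengths are in mm, angles in degrees, forces in N, time in s.
With the tool pointing down it reaches from about 350 to 850 mm from the base axis. Payload 8.1 kg.
Tool frame: the origin (TCP) lies between the finger pads; the fingertips stand 22 mm ahead of it and the grasp point (between the pads) lies 3 mm ahead of it; z points along the fingers, y is the line along which they close (so a half turn about z gives the same grasp; the last joint's range is limited). The gripper opens to 85 mm and grips with 20 to 120 N. Pads are 22 mm wide; open, the fingers measure 114 mm over their backs; the gripper's body (76 mm by 85 mm) begins 54 mm behind the grasp point. The pads swing forward as they close: fully open they stand 13 mm farther back than shut.
Start: joints at [-79.32, 7.471, 85.268, -0, 87.261, -4.893], TCP at [161.1, -577.972, 222.492] pointing down, gripper open.
Joint ranges: [-169.43, 169.43], [-51.17, 129.36], [1.28, 143.12], [-76.62, 256.62], [0, 156.53], [-152.29, 152.29]. Speed limits (degrees/s): [136.94, 136.94, 159.86, 180, 180, 180].

INTERFACE

Orientations are given as [roll, pitch, yaw] about the fixed x, y, z axes, in that order (R = Rz(yaw) Ry(pitch) Rx(roll)).
In Python, from bench import sense, snapshot, calibration, hand_in gives the robot as it stands.
- The arm moves only by the shell command python3 -m crank 'ROWS' [FORCE]. ROWS is JSON, a list of rows, each a list of 5 numbers: the shift along the tool's x, y, z in cm, then the turn about the tool's z in rad, then the finger opening in cm, from 0 to 8.54. A call has 1 to 20 rows; each row is the pose to reach, as a shift and turn from the pose commanded when the call began, along the tool's axes at that moment; what a row does not reach only later rows make up. A row lasts 1/10 s, in which the tool goes at most 50 mm and 8.59 degrees, less where a joint would pass 70% of its speed; a pose out of reach is approached as far as the arm can. A call with a gripper value outside its range is refused whole. The fingers move at their own pace and stop on an object; FORCE is the grip in N (left out, the last holds). Time passes only in rows, so rows that repeat a pose let the fingers close. It gives the time, the measured TCP pose, the force, the opening and the grip force at its end, in the units of the state.
- sense(): the state, without advancing time (a new reading comes with each control period).
- snapshot(name): name is "scene" or "side" or "wrist"; returns (picture, depth): 384x512x3 uint8, red, green, blue; 384x512 float32, mm along the optical axis (not along the pixel's ray), 0 where there is no reading.
- calibration(name): a dict with "fovy" (degrees; the focal length in pixels is half the picture's height over the tangent of half this angle, whatever the lens; pixels are square), "cx", "cy" (the principal point, pixels), "rvec" (rotation vector, rad) and "tvec" (3), from world to camera coordinates, as OpenCV has them; the wrist camera has in their place "tool_from_camera" (4x4, takes a point from camera to tool coordinates, whose origin is the TCP and whose axes are the flange's). Camera axes: x right, y down, z forward; pixel columns grow to the right and rows downward; lengths in mm; the calibration is good to about 2 mm. A picture is of the moment at which its call begins: read the wrist's pose just before it. calibration takes no time and is no camera call.
- hand_in(): hands the job in; it is judged then, once.
The state is a dict: "time": time; "joint_pos": joint angles; "qd": joint speeds; "joint_efforts": joint torques, N m; "tool_pos": TCP position; "tcp_rot": TCP orientation; "ft_force": force on the tool from outside, world axes, zero at the start; "wrist_torque": the same for the moment, N m; "finger_gap": finger opening in mm; "grip_force": force on a finger pad.
Only numpy, scipy, OpenCV 4.12 (cv2) and the standard library are available. Lean on these libraries where they do the work, as an engineer would, in place of code of your own. Each camera call takes 0.05 s, during which the arm holds its last target. There are 200 camera calls.

TASK

Push the sled along its slide base until the hole in its upright lug lines up with the hole in the fixed pin bracket, then push the captive locking pin fully home so that it goes through both and locks the sled. Leave the puck unit sitting in its nest without touching it, and leave the other things on the bench where they are.

Things in the scene. Friction and masses are not known exactly. Their poses are not given: they have to be found in the camera images.
- slide_base: Fixed aluminium slide base, 183 (x) x 240 (y) mm. Origin: centre of its underside, on the bench. Own y runs along the slide, own x from the pin's side to the far side. Keeper rails along both long edges, tops 30 mm above the bench, hold the sled down on the 10 mm plate. The sled's origin can travel 65 mm either way from the middle. The bracket may be bolted anywhere along the near rail.
- sled: Loose steel sled: plate 112 (x) x 92 (y) x 12 mm between the rails (1.5 mm play each side), slides easily (greased) along the base's y; about 0.5 kg. Starts on the -y side of the bracket. Origin: on its underside, below the lug's hole in y. Near (-x) side: upright lug plate 14 mm thick (x), 40 mm wide (y), top 88 mm above the bench, 18 mm hole through it along x. Behind it: nest with puck unit.
- lug_hole (a point): Centre of the near mouth of the hole in the sled's lug, 68 mm above the bench; hole axis along the base's x.
- nest (a point): Centre of the floor of the nest on the sled, 22 mm above the bench; 53 mm beyond the lug's near face along +x. The puck itself is at least 16 mm from the lug's far face.
- puck: Puck unit: 69 mm square white tray with a 46 mm round puck on it, 34 mm tall, resting loose in the nest; its top is 56 mm above the bench. Origin: centre of its underside.
- bracket: Fixed dark steel pin bracket on the near rail: 24 mm thick (x), 40 mm wide (y), from 30 to 90 mm above the bench (bolted feet 8 mm thick reach 39 mm either side of its middle), axes parallel to the base's. Origin: centre of its underside. The sled's lug passes 6 mm beyond its far face and is just as wide: the holes line up when their side faces are flush.
- bracket_hole (a point): Centre of the far mouth of the bracket's hole, 68 mm above the bench. The holes are lined up when lug_hole has the same y in the base's frame (it then stands 6 mm further along x).
- lock_pin (a joint): How far the captive locking pin is in, m: 0 drawn back (nose inside the bracket), 0.045 home, head against the bracket. Pin 13 mm thick, nose tapered to 4 mm over 12 mm, slides along the base's +x; takes about 3 N and stays where left. The nose meets the lug's face at about 0.010 and finds the 18 mm hole if that is within a few mm; fully through the lug at 0.036.
- pin_head (a point): Centre of the outer (-x) face of the pin's round steel head, 32 mm diameter, 10 mm thick, 68 mm above the bench; push this face along the base's +x.
- small_bin_0: Bystander: small open blue-grey parts bin, 106 x 66 x 45 mm. Origin: centre of its underside.
- screwdriver_blue: Bystander: screwdriver with blue-grey handle, 186 mm long. Origin: middle of its underside.
- bottle: Bystander: upright dropper bottle, 36 mm diameter, 107 mm tall. Origin: centre of its underside.
- lug_side (a point): Centre of the lug's side face toward -y (14 mm wide in x, 22 to 88 mm above the bench; this point is 60 mm above it). Push here, low rather than near the top, along the base's +y. The opposite side face, 40 mm away, serves to push the sled back.
Mind the look-alikes: they are no part of the job. What is shaped like the puck but turquoise is not meant.

How it is judged:
By the outcome, as a careful person would: the job done as asked, in the order asked, and still so for the second after the job is handed in, with the robot touching nothing.
It also fails if it takes over 51 s, if anything falls off the work surface, if the arm or the gripper's body presses on something with over 40 N, if the wrist force passes 120 N, or if a joint passes its speed limit or range.

## Working session

There is one attempt and no reset: what is moved stays moved. The work goes in short steps, Python scripts to look and compute and a shell command to move; the robot and the scene stay as the last step left them, time stands still between calls to the robot, and variables do not carry over. Pictures are saved under pics/ and viewed, at most 10 in all, crops included, and the job is handed in when it is done.

```bash
mkdir -p pics; cat > h.py <<'E'
import numpy as np, cv2
from bench import sense, snapshot, calibration
from scipy.spatial.transform import Rotation as R
def grab(n):
    s=sense(); im,d=snapshot(n); np.savez(f'pics/{n}.npz',im=im,d=d,p=s['tool_pos'],r=s['tcp_rot']); return im,d
def cloud(n):
    z=np.load(f'pics/{n}.npz'); c=calibration(n); d=z['d']; f=192/np.tan(np.radians(c['fovy'])/2)
    v,u=np.mgrid[:384,:512]; P=np.stack([(u-c['cx'])*d/f,(v-c['cy'])*d/f,d],-1)
    if 'rvec' in c:
        M=cv2.Rodrigues(np.array(c['rvec'],float))[0]; W=(P-np.array(c['tvec']).ravel())@M
    else:
        T=np.array(c['tool_from_camera']); W=P@T[:3,:3].T+T[:3,3]
        W=W@R.from_euler('xyz',z['r'],degrees=True).as_matrix().T+z['p']
    W[d==0]=np.nan; return z['im'],W
E
python3 - <<'E'
from h import *
print(sense())
a=[grab(n)[0] for n in('scene','side')]
for n,i in zip(('scene','side'),a): cv2.imwrite(f'pics/{n}1.png',cv2.resize(i[...,::-1],(800,600),interpolation=cv2.INTER_CUBIC))
E
```

```text
{'time': 0.0, 'joint_pos': array([-7.93196464e+01,  7.51350651e+00,  8.53289171e+01, -1.81523011e-04,
        8.72608559e+01, -4.89173347e+00]), 'qd': array([-0.04436519,  0.08868054,  0.08004769, -0.06896839, -0.11921389,
       -0.07530821]), 'joint_efforts': array([-4.31009112e-04, -5.69402754e+01, -5.00552237e+01, -2.29816505e-04,
        1.45662905e-02, -5.77444865e-06]), 'tool_pos': array([ 161.00084908, -577.41923247,  221.46460384]), 'tcp_rot': array([-1.79897081e+02, -8.62633286e-03,  1.55720882e+01]), 'ft_force': array([ 0.57705999,  0.60048789, -0.14641265]), 'wrist_torque': array([-0.02057002,  0.03067015, -0.00088899]), 'grip_force': 0.0, 'finger_gap': 85.58347758446541}
```

View pics/scene1.png

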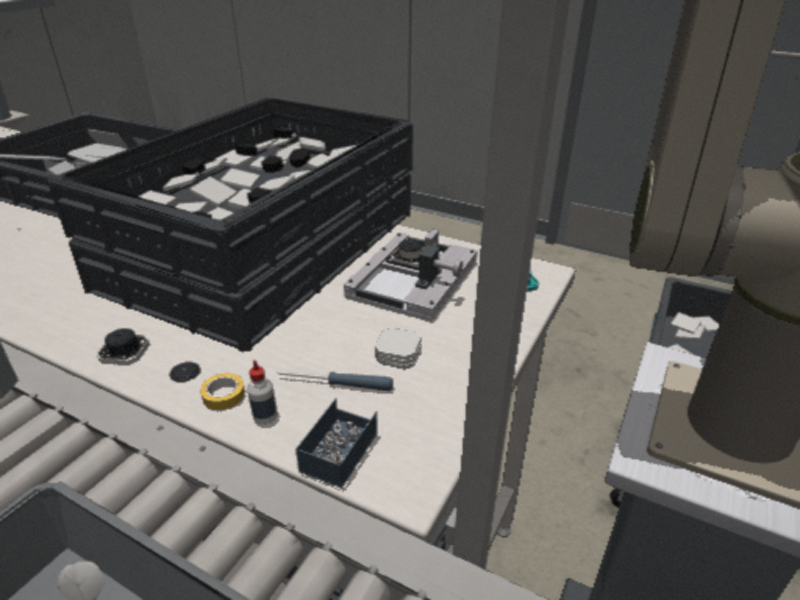

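View pics/side1.png

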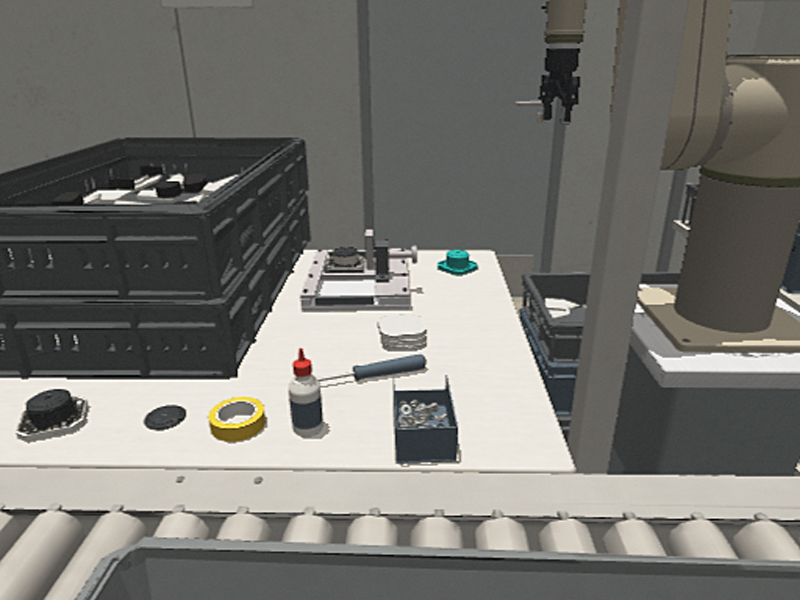

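The scene view shows the slide base near (410,270), with the bracket at (428,262) and the lug behind it at (435,240). In the side view the pin head is at (412,255), on the robot's side. The turquoise puck at (457,262) is the look-alike; the real unit is in the nest at (345,258). Next I'll measure these.

```bash
python3 - <<'E'
from h import *
for n,pts in (('side',{'lug top':(370,236),'bracket top':(382,244),'bracket face':(382,268),'head':(413,256),'base nl':(304,304),'base nr':(409,304),'fr':(412,262),'puck':(345,251),'turq':(457,253),'crate':(300,200)}),('scene',{'lugtop':(432,237),'brtop':(429,247),'head':(459,268),'base c1':(348,292),'c2':(432,312),'c3':(475,262),'c4':(388,237),'puck':(408,243)})):
    im,W=cloud(n)
    for k,(u,v) in pts.items():
        u,v=round(u*.64),round(v*.64); print(n,k,np.nanmedian(W[v-1:v+2,u-1:u+2].reshape(-1,3),0).round(0))
    m=(W[...,2]>26)&(W[...,2]<34); 
    # rail-top cells
    q=W[m]; q=q[(q[:,0]>300)&(q[:,0]<900)]
    print(n,len(q))
im,W=cloud('scene')
c=im[140:210,215:315]; cv2.imwrite('pics/crop1.png',cv2.resize(c[...,::-1],(800,560),interpolation=cv2.INTER_CUBIC))
E
```

```text
side lug top [ 577. -171.   84.]
side bracket top [ 551. -108.   90.]
side bracket face [551. -97.  48.]
side head [ 496. -105.   69.]
side base nl [675. -21.  11.]
side base nr [500. -43.   0.]
side fr [ 496. -111.   55.]
side puck [ 622. -169.   55.]
side turq [ 410. -224.   34.]
side crate [ 733. -325.  115.]
side 2145
scene lugtop [ 575. -175.   89.]
scene brtop [ 559. -131.   92.]
scene head [ 491. -119.   69.]
scene base c1 [675. -23.  16.]
scene c2 [505. -31.  19.]
scene c3 [ 512. -264.    2.]
scene c4 [ 731. -272.    2.]
scene puck [ 629. -178.   58.]
scene 2796
```

View pics/crop1.png

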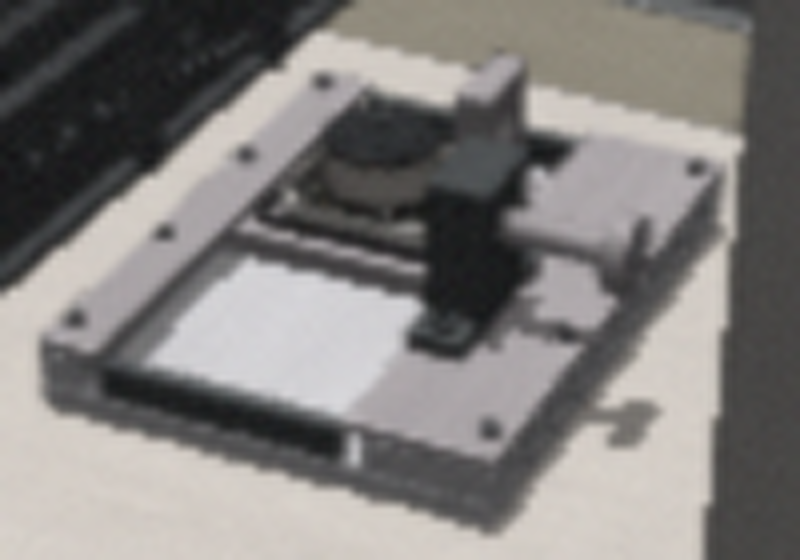

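The crop confirms it: bracket at (470,230), pin head to the right at (635,250), and the lug behind the bracket at (490,100), with the white tray and dark puck beside it. The base axes are close to the world axes. I'll move over it for a wrist look.

```bash
python3 -m crank '[[4,-2.5,-3,0,0],[8,-5,-8,0.05,0],[12,-8,-8,0.1,0],[16,-10.5,-8,0.15,0],[20,-13,-8,0.2,0],[24,-16,-8,0.27,0],[28,-19,-8,0.27,0],[32,-21.5,-8,0.27,0],[36,-24,-8,0.27,0],[40,-27,-8,0.27,0],[44,-29.5,-8,0.27,0],[47,-31.5,-8,0.27,0],[47,-31.5,-8,0.27,0],[47,-31.5,-8,0.27,0]]' 40
python3 - <<'E'
from h import *
im,d=grab('wrist'); cv2.imwrite('pics/w1.png',cv2.resize(im[...,::-1],(800,600),interpolation=cv2.INTER_CUBIC))
im,W=cloud('wrist')
print(calibration('wrist'))
for lo,hi in((26,34),(84,89),(89,95)):
    m=((W[...,2]>lo)&(W[...,2]<hi)).astype(np.uint8); n,l,st,ce=cv2.connectedComponentsWithStats(m)
    for i in range(1,n):
        if st[i,4]>80:
            q=W[l==i][:,:2].astype(np.float32); print(lo,st[i],cv2.minAreaRect(q),np.median(W[l==i][:,2]))
E
```

```text
time: 1.5
tool_pos: [529.4, -147.4, 301.7]
tcp_rot: [-180.0, 0.1, 0.2]
ft_force: [0.6, -0.8, -0.2]
finger_gap: 0.3
grip_force: 0.0
{'fovy': 68.64184565596648, 'cx': 259.85311938583015, 'cy': 192.49930060450023, 'tool_from_camera': array([[-6.05561904e-04, -9.45795751e-01, -3.24761499e-01,
         8.29566693e+01],
       [ 9.99999810e-01, -6.10428808e-04, -8.68970496e-05,
        -1.58623783e+00],
       [-1.16056914e-04, -3.24761489e-01,  9.45795941e-01,
        -1.51670915e+02],
       [ 0.00000000e+00,  0.00000000e+00,  0.00000000e+00,
         1.00000000e+00]])}
26 [ 167   32  179   64 3608] ((653.6903686523438, -141.2352752685547), (241.2877197265625, 79.3604965209961), 89.77206420898438) 30.22218994684559
26 [ 258   56   58   58 1731] ((626.4674072265625, -183.93673706054688), (73.44255065917969, 79.99809265136719), 2.4060192108154297) 28.0430920018091
26 [171  60  11  51 146] ((625.2654418945312, -27.24983787536621), (66.1776351928711, 7.249621868133545), 2.8379058837890625) 26.658186969171823
26 [ 244  127   97   42 3234] ((537.4928588867188, -193.88961791992188), (59.3161964
[... 248 characters left out ...]
(511.4745788574219, 81.93010711669922), (68.0564956665039, 68.85172271728516), 12.194925308227539) 28.53101477204268
26 [297 213  29  26 459] ((408.5805358886719, -230.72140502929688), (45.725372314453125, 46.05927658081055), 68.77690124511719) 32.60703358623067
26 [  3 277  29  20 137] ((295.0443115234375, 281.825927734375), (53.39293670654297, 27.388830184936523), 44.673805236816406) 30.172815902961133
84 [276 117  32  13 312] ((579.7024536132812, -185.6604766845703), (14.069883346557617, 39.450767517089844), 2.505959987640381) 88.01559034090673
89 [221 136  33  19 541] ((551.9494018554688, -116.36537170410156), (23.625581741333008, 40.80656814575195), 0.2645378112792969) 90.24649243073367
```

View pics/w1.png

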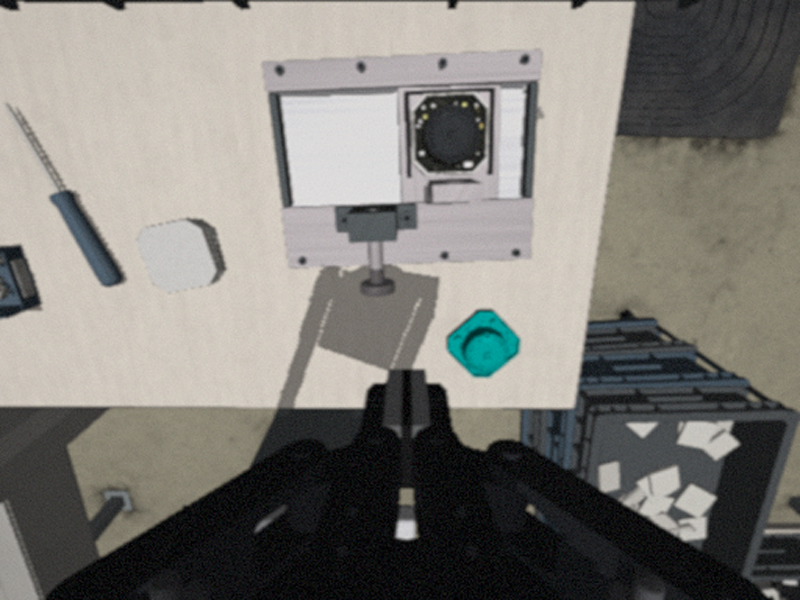

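The wrist view shows the lug top at about (455,190), the bracket at (372,222), the pin head at (377,288) and the turquoise look-alike at (483,343). The base yaw is about 2.5°. The lug-to-bracket offset across the slide comes out at 24.6 mm, against 25 expected. The travel needed is about 70.4 mm. I'll go behind the lug now.

```bash
python3 -m crank '[[2.5,4.4,0,-0.04,0],[5.1,8.85,0,-0.04,0],[5.1,8.85,4,-0.04,0],[5.1,8.85,8,-0.04,0],[5.1,8.85,12,-0.04,0],[5.1,8.85,15,-0.04,0],[5.1,8.85,17,-0.04,0],[5.1,8.85,19,-0.04,0],[5.1,8.85,20.5,-0.04,0],[5.1,8.85,22,-0.04,0],[5.1,8.85,23,-0.04,0],[5.1,8.85,23.7,-0.04,0],[5.1,8.85,23.7,-0.04,0]]'
python3 - <<'E'
from h import *
im,d=grab('wrist')
im,W=cloud('wrist')
cv2.imwrite('pics/w2.png',cv2.resize(im[...,::-1],(800,600),interpolation=cv2.INTER_CUBIC))
E
```

```text
time: 2.85
tool_pos: [579.9, -236.6, 64.6]
tcp_rot: [-180.0, 0.1, 2.4]
ft_force: [-1.0, 0.1, 0.0]
finger_gap: 0.1
grip_force: 0.0
```

View pics/w2.png

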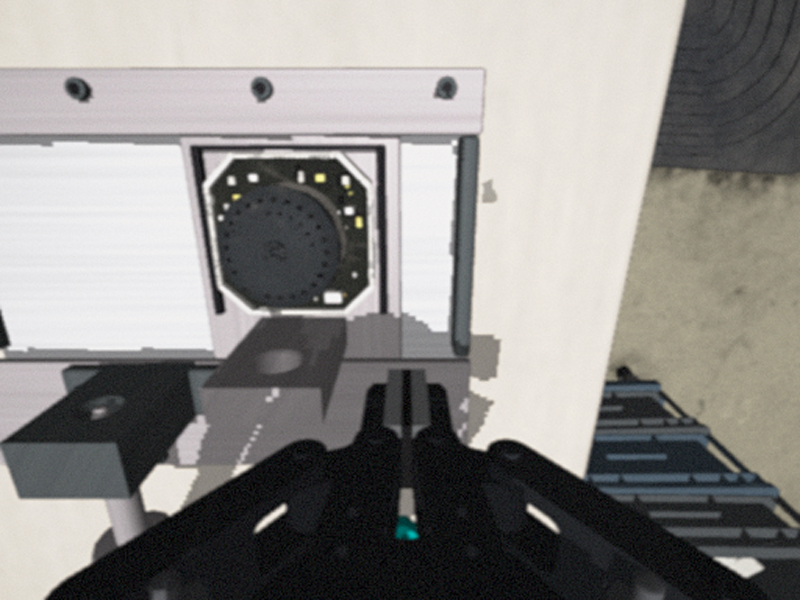

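The finger is beside the lug's -y face, with the lug at (270,370), and it is clear of the puck. The gripper's knuckles at (310,445) spread wide, so I'll check their height before pushing.

```bash
python3 - <<'E'
from h import *
im,W=cloud('wrist')
z=np.load('pics/wrist.npz');M=R.from_euler('xyz',z['r'],degrees=True).as_matrix();T=(W-z['p'])@M
for u,v in((310,447),(290,455),(320,460),(372,390),(395,380),(378,425),(372,440),(350,450)):
    print(u,v,T[round(v*.64),round(u*.64)].round(0))
m=(W[...,2]>83)&(W[...,2]<89); m[:,260:]=0; m[:190]=0
print(cv2.minAreaRect(W[m][:,:2].astype(np.float32)), m.sum())
E
```

```text
310 447 [ 12. -26. -59.]
290 455 [ 11. -30. -61.]
320 460 [ 11. -23. -62.]
372 390 [  6. -13. -21.]
395 380 [ 10.  -5. -21.]
378 425 [ 11.  -9. -48.]
372 440 [ 12. -10. -56.]
350 450 [ 10. -16. -58.]
((567.173095703125, -164.60858154296875), (34.73146438598633, 146.5362548828125), 18.003698348999023) 3052
```

The knuckles are at 124 mm, well clear of the lug and bracket. I'll push along -tool y at a gentle pace, stopping short of alignment.

```bash
python3 -m crank '[[0,-0.5,0,0,0],[0,-1,0,0,0],[0,-1.3,0,0,0],[0,-1.6,0,0,0],[0,-1.9,0,0,0],[0,-2.2,0,0,0],[0,-2.6,0,0,0],[0,-3,0,0,0],[0,-3.5,0,0,0],[0,-4,0,0,0],[0,-4.5,0,0,0],[0,-5,0,0,0],[0,-5.5,0,0,0],[0,-6,0,0,0],[0,-6.4,0,0,0],[0,-6.8,0,0,0],[0,-7.1,0,0,0],[0,-7.4,0,0,0],[0,-7.6,0,0,0],[0,-7.6,0,0,0]]'
cat > meas.py <<'E'
from h import *
import sys
grab('wrist'); im,W=cloud('wrist'); s=sense(); print(s['tool_pos'].round(1))
a=np.radians(2.5); bx=np.array([np.cos(a),np.sin(a)]); by=np.array([-bx[1],bx[0]])
o=np.array([552,-116.4]); 
X=(W[...,:2]-o)@bx; Y=(W[...,:2]-o)@by
for n,x0,x1,z0,z1 in(('br',-11,11,88.5,92.5),('lug',18.5,31,86,90)):
    m=(X>x0)&(X<x1)&(W[...,2]>z0)&(W[...,2]<z1)&(Y>-100)&(Y<40)
    v,u=np.nonzero(m); 
    print(n,m.sum(),np.percentile(Y[m],[0,2,50,98,100]).round(1) if m.any() else '', np.percentile(X[m],[2,98]).round(1), u.min(),u.max(),v.min(),v.max())
cv2.imwrite(f'pics/{sys.argv[1]}.png',cv2.resize(im[...,::-1],(800,600),interpolation=cv2.INTER_CUBIC))
E
python3 meas.py w3
```

```text
time: 4.9
tool_pos: [577.1, -160.4, 65.3]
tcp_rot: [-180.0, 0.0, 2.4]
ft_force: [0.4, -1.3, -0.5]
finger_gap: 0.0
grip_force: 0.1
[ 577.1 -160.4   65.3]
br 497 [-20.2 -19.2  12.7  19.5  20.2] [-1.4 10.9] 143 217 282 306
lug 1656 [-56.6 -52.9 -10.7   9.7  10.7] [18.8 30.7] 157 285 247 270
```

View pics/w3.png

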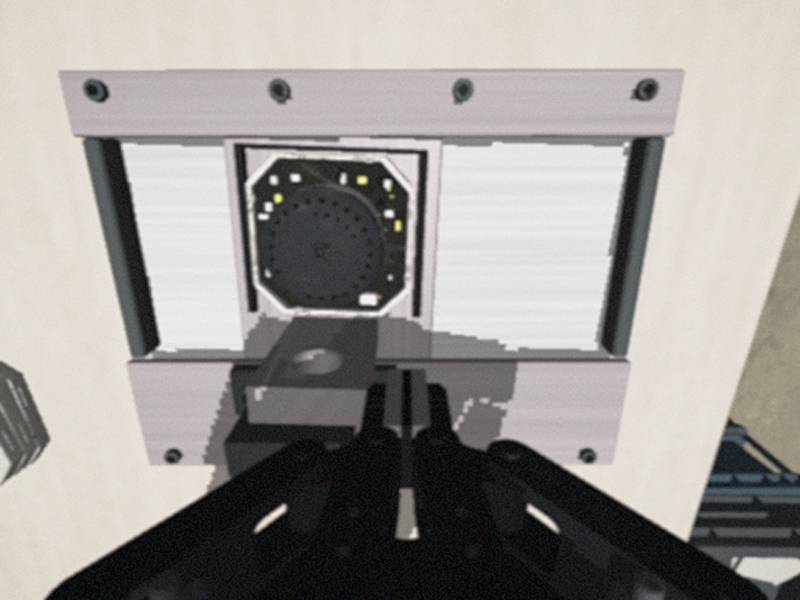

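The lug's leading edge is at +10.3 mm and the bracket's at +20 mm (side faces near (258,400) and (232,450)). About 9.7 mm remains.

```bash
python3 -m crank '[[0,-0.15,0,0,0],[0,-0.3,0,0,0],[0,-0.45,0,0,0],[0,-0.6,0,0,0],[0,-0.7,0,0,0],[0,-0.8,0,0,0],[0,-0.88,0,0,0],[0,-0.94,0,0,0],[0,-0.94,0,0,0],[0,-0.94,0,0,0]]'
python3 meas.py w4
```

```text
time: 5.95
tool_pos: [576.9, -151.4, 65.6]
tcp_rot: [-180.0, -0.0, 2.4]
ft_force: [0.3, -0.4, -1.3]
finger_gap: 0.2
grip_force: 0.2
[ 576.9 -151.4   65.6]
br 205 [-13.9 -11.7  14.8  19.8  20. ] [ 3.6 11. ] 160 222 282 297
lug 1643 [-47.7 -43.8  -1.6  18.6  19.8] [18.8 30.8] 157 285 247 270
```

That puts it flush within about 0.5 mm. I'll retreat, lift, move above the pin head side and verify from there.

```bash
python3 -m crank '[[0,1,0,0,0],[0,2.5,0,0,0],[0,2.5,-3,0,0],[0,2.5,-7,0,0],[0,2.5,-12,0,0],[0,2.5,-16,0,0],[-4,0,-16,0,0],[-8,-2,-16,0,0],[-12.1,-3.6,-16,0,0],[-12.1,-3.6,-16,0,0],[-12.1,-3.6,-16,0,0]]'
python3 meas.py w5; python3 - <<'E'
from h import *
im,W=cloud('wrist')
for lo,hi in((84,89.2),(89.2,95),(60,84)):
    m=((W[...,2]>lo)&(W[...,2]<hi)).astype(np.uint8); n,l,st,ce=cv2.connectedComponentsWithStats(m)
    for i in range(1,n):
        if st[i,4]>60: print(lo,st[i],cv2.minAreaRect(W[l==i][:,:2].astype(np.float32)))
E
```

```text
time: 7.1
tool_pos: [454.2, -121.3, 226.1]
tcp_rot: [179.9, -0.1, 2.4]
ft_force: [-0.3, 0.7, 0.2]
finger_gap: -0.1
grip_force: 0.0
[ 455.1 -121.5  226.4]
br 1031 [-19.7 -19.4  -0.5  19.3  19.7] [-10.2  10.9] 240 281 67 91
lug 639 [-20.2 -20.   -0.5  18.8  19.1] [18.8 30.6] 240 282 44 58
84 [240  42  43  19 644] ((576.6163330078125, -115.96382141113281), (14.181598663330078, 39.395713806152344), 0.48300471901893616)
89.2 [ 240   67   42   27 1048] ((551.4984130859375, -116.43242645263672), (23.101364135742188, 39.54387664794922), 2.3070285320281982)
60 [247  94  29  51 770] ((514.1284790039062, -118.64202880859375), (50.28704071044922, 30.348575592041016), 2.1553914546966553)
```

View pics/w5.png

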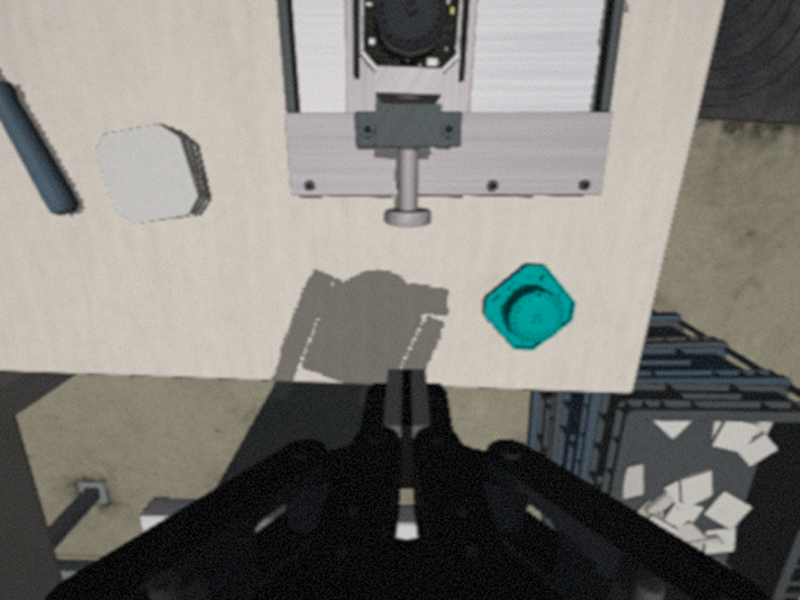

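The lug and bracket are flush within 0.5 mm (lug Y -20.2 to 19.1, bracket ±19.7). The pin head is at about (407,217). I'll descend and push the pin.

```bash
python3 -m crank '[[0,-0.07,4,0,0],[0,-0.07,8,0,0],[0,-0.07,11,0,0],[0,-0.07,13.5,0,0],[0,-0.07,15,0,0],[0,-0.07,15.4,0,0],[1,-0.07,15.4,0,0],[1.8,-0.07,15.4,0,0],[2.2,-0.07,15.4,0,0],[2.6,-0.07,15.4,0,0],[3,-0.07,15.4,0,0],[3.3,-0.07,15.4,0,0],[3.6,-0.07,15.4,0,0],[3.8,-0.07,15.4,0,0],[3.8,-0.07,15.4,0,0]]'
```

```text
time: 8.65
tool_pos: [493.3, -118.6, 72.4]
tcp_rot: [180.0, -0.1, 2.4]
ft_force: [-0.1, -1.0, 4.2]
finger_gap: 0.2
grip_force: 2.1
```

```bash
python3 -m crank '[[0.3,0,0,0,0],[0.6,0,0,0,0],[0.9,0,0,0,0],[1.2,0,0,0,0],[1.5,0,0,0,0],[1.8,0,0,0,0],[2.1,0,0,0,0],[2.4,0,0,0,0],[2.4,0,0,0,0]]'
```

```text
time: 9.55
tool_pos: [517.3, -117.5, 72.3]
tcp_rot: [180.0, -0.1, 2.4]
ft_force: [-1.4, -0.9, 3.9]
finger_gap: -0.2
grip_force: 2.0
```

Nothing has jammed, and the force is still low. I'll creep on until the head seats.

```bash
python3 -m crank '[[0.1,0,0,0,0],[0.2,0,0,0,0],[0.3,0,0,0,0],[0.3,0,0,0,0]]'
```

```text
time: 9.95
tool_pos: [520.0, -117.4, 72.3]
tcp_rot: [180.0, -0.1, 2.4]
ft_force: [-1.7, -1.1, 6.2]
finger_gap: 0.3
grip_force: 2.7
```

```bash
python3 -m crank '[[0.1,0,0,0,0],[0.2,0,0,0,0],[0.2,0,0,0,0]]'; python3 -m crank '[[0.1,0,0,0,0],[0.15,0,0,0,0],[0.15,0,0,0,0]]'
```

```text
time: 10.25
tool_pos: [521.5, -117.4, 72.3]
tcp_rot: [180.0, -0.0, 2.4]
ft_force: [-5.3, -0.6, 8.0]
finger_gap: -0.4
grip_force: 4.5
time: 10.55
tool_pos: [521.6, -117.3, 72.1]
tcp_rot: [180.0, 0.2, 2.4]
ft_force: [-12.8, -1.7, 12.7]
finger_gap: -0.2
grip_force: 8.6
```

The motion has stopped and the force is rising, so the head is probably seated. One more small push, then I'll retreat and check.

```bash
python3 -m crank '[[0.1,0,0,0,0],[0.1,0,0,0,0]]'; python3 -m crank '[[-1,0,0,0,0],[-3,0,0,0,0],[-6,0,0,0,0],[-7,0,-4,0,0],[-7,0,-8,0,0],[-7,0,-12,0,0],[-7,0,-15.5,0,0],[-7,0,-15.5,0,0],[-7,0,-15.5,0,0]]'
python3 meas.py w6; python3 - <<'E'
from h import *
im,W=cloud('wrist')
a=np.radians(2.5); bx=np.array([np.cos(a),np.sin(a)]); by=np.array([-bx[1],bx[0]])
D=W[...,:2]-np.array([551.7,-116.4]); X=D@bx; Y=D@by
m=(X>-90)&(X<-14)&(abs(Y)<25)&(W[...,2]>60)&(W[...,2]<88)
print('head X',np.percentile(X[m],[1,5,50,95,99]).round(1),'Y',np.percentile(Y[m],[2,98]),m.sum())
z=cv2.resize(im[40:160,170:330,::-1],(800,600),interpolation=cv2.INTER_CUBIC); cv2.imwrite('pics/w6c.png',z)
grab('side')
print(sense()['ft_force'])
E
```

```text
time: 10.75
tool_pos: [521.8, -117.3, 72.0]
tcp_rot: [180.0, 0.3, 2.4]
ft_force: [-16.9, -0.9, 16.0]
finger_gap: 0.3
grip_force: 11.5
time: 11.65
tool_pos: [454.5, -119.9, 227.3]
tcp_rot: [180.0, -0.1, 2.4]
ft_force: [0.6, 0.1, 0.5]
finger_gap: -0.0
grip_force: 0.0
[ 453.7 -119.6  225.8]
br 1036 [-20.  -19.2   0.   19.   19.9] [-10.6  10.7] 241 283 68 92
lug 618 [-20.5 -19.6   0.   18.7  19.8] [18.6 30.5] 241 284 45 59
head X [-21.7 -21.6 -17.8 -14.9 -14.9] Y [-14.53127838  15.31080437] 236
[-0.09197848  0.29667176  0.47360201]
```

View pics/w6c.png

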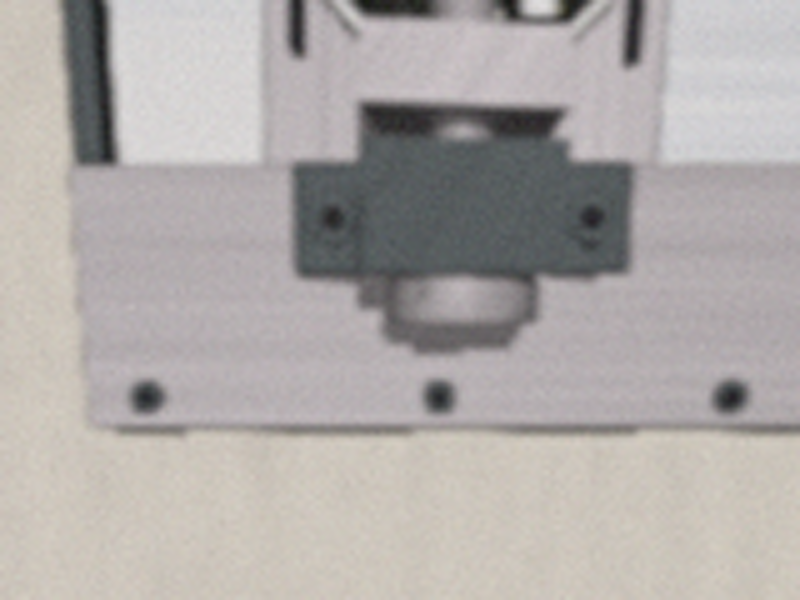

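The head sits flush against the bracket at (465,300). Its outer face is at X = -21.7, against -22 for home. The pin bridges the gap at (465,130), and the lug and bracket are flush. Nothing is touching, so I'm handing in.

```bash
python3 -c "from bench import hand_in; print(hand_in())"
```

```text
the job is handed in; nothing more can be done
None
```

The job is handed in: the sled's lug is lined up with the bracket to within about 0.5 mm, the locking pin is fully home through both holes, and the robot kept clear of the puck unit and everything else on the bench.

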